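# Fold back a sweet bin's bifold cover and rivet it open

## Task

Open the sloping sweet bin for the packing shift: fold the hinged half of its grey cover all the way over so that it lies flat on the fixed upper half, and only then push the two upper rivet pins, which now stand up through the cover's holes, fully home so that their heads sit on their collars. Leave the two pins on the lower lip standing up, and do not disturb the other things on the table.

Things in the scene. Friction and masses are not known exactly. Their poses are not given: they have to be found in the camera images.
- bin: White plastic bin of foil-wrapped sweets, fixed to the table, 180 (x) by 260 (y) mm, 52 mm high at its front, 178 at its back. Origin: centre of its underside; z up, x from low front to high back, y to its left; at yaw 0 the front faces the robot. Its top slopes up along +x at 35 deg: up-slope = (cos35, 0, sin35), square to the slope = (-sin35, 0, cos35) in this frame.
- slope_mid (a point): Middle of the sloping top, on its surface, 115 mm above the bin's origin (axes as the bin's). Up-slope of it (4 to 110 mm) is the fixed grey upper half of the cover, 236 mm wide; down-slope the bin is open, then a white lip (62 to 110 mm). On panel and lip stand two white rivet collars each, 22 mm across, 7 mm high, 80 mm from here along the slope, 85 mm to either side.
- hinge (a point): Middle of the cover's hinge line, which runs along the bin's y, 2.5 mm square to the slope above slope_mid (axes as the bin's).
- cover (a joint): Angle (rad) of the hinged half of the cover. 0 = shut, lying down-slope over the opening; 1.57 = square to the slope; 2.18 = upright; 3.14 = folded flat on the fixed upper half (end stop), its exposed face 4.5 mm above the slope surface, the upper collars up through its holes. Starts at 1.95 to 2.45. Stiff hinge: stays where left; about 2 N at the free edge moves it.
- cover_mid (a point): Centre of the hinged half of the cover: a grey panel 4 mm thick, 220 mm wide along the hinge, reaching 100 mm from the hinge line. This point is at mid-thickness, 53 mm from the hinge, half-way along the width. It has two 27 mm holes, 80 mm from the hinge, 85 mm to either side, that pass over the rivet collars.
- pin_upper_left (a joint): How far (m) the black plastic pin of the left rivet on the fixed upper panel, high on the slope is pushed in: starts between 0 and 0.003 (standing proud), 0.010 = home, its head sitting on the collar (end stop). It slides square to the slope (35 deg from vertical), takes about 6 N to push and stays where it is left.
- head_upper_left (a point): Centre of the top face of that pin's flat round head (18 mm across, 3 mm thick); its z axis points out of the slope, x up-slope. At home the top is 10 mm above the slope surface; up, 17 to 20 mm.
- pin_upper_right (a joint): How far (m) the black plastic pin of the right rivet on the fixed upper panel, high on the slope is pushed in: starts between 0 and 0.003 (standing proud), 0.010 = home, its head sitting on the collar (end stop). It slides square to the slope (35 deg from vertical), takes about 6 N to push and stays where it is left.
- head_upper_right (a point): Centre of the top face of that pin's flat round head (18 mm across, 3 mm thick); its z axis points out of the slope, x up-slope. At home the top is 10 mm above the slope surface; up, 17 to 20 mm.
- pin_lower_left (a joint): How far (m) the black plastic pin of the left rivet on the lower lip, low on the slope is pushed in: starts between 0 and 0.003 (standing proud), 0.010 = home, its head sitting on the collar (end stop). It slides square to the slope (35 deg from vertical), takes about 6 N to push and stays where it is left.
- head_lower_left (a point): Centre of the top face of that pin's flat round head (18 mm across, 3 mm thick); its z axis points out of the slope, x up-slope. At home the top is 10 mm above the slope surface; up, 17 to 20 mm.
- pin_lower_right (a joint): How far (m) the black plastic pin of the right rivet on the lower lip, low on the slope is pushed in: starts between 0 and 0.003 (standing proud), 0.010 = home, its head sitting on the collar (end stop). It slides square to the slope (35 deg from vertical), takes about 6 N to push and stays where it is left.
- head_lower_right (a point): Centre of the top face of that pin's flat round head (18 mm across, 3 mm thick); its z axis points out of the slope, x up-slope. At home the top is 10 mm above the slope surface; up, 17 to 20 mm.
- sweet_a: Foil-wrapped sweet, 36 mm round, 12 mm high, lying loose near the bin; bystander. Origin: centre of its underside, on the table.
- sweet_b: Another such sweet; bystander. Origin: centre of its underside, on the table.
- label_roll: Roll of paper labels standing on end, 72 mm across, 45 mm high; bystander beside the bin. Origin: centre of its underside, on the table.
- carton_tray: Open cardboard tray 90 x 120 x 35 mm; bystander beside the bin. Origin: centre of its underside, on the table.
- gift_box: Flat dark gift box 90 x 130 x 28 mm with a band; bystander. Origin: centre of its underside, on the table.
- scanner: Hand scanner lying down, about 50 x 160 mm, 30 mm high; bystander. Origin: centre of its underside, on the table.

How it is judged:
By the outcome, as a careful person would: the job done as asked, in the order asked, and still so for the second after the job is handed in, with the robot touching nothing.
It also fails if it takes over 42 s, if anything falls off the work surface, if the arm or the gripper's body presses on something with over 40 N, if the wrist force passes 120 N, or if a joint passes its speed limit or range.

## Robot

A 6-joint arm with a two-finger parallel gripper is mounted at the origin on the work surface. World frame = base frame: x ahead of the robot, y to its left, z up, the work surface at z = 0. Lengths are in mm, angles in rad, forces in N, time in s.
With the tool pointing down it reaches from about 275 to 875 mm from the base axis. Payload 12.5 kg.
Tool frame: the origin (TCP) lies midway between the tips of the shut fingers; the grasp point (between the pads) lies 19 mm behind it; z points along the fingers, y is the line along which they close (so a half turn about z gives the same grasp; the last joint's range is limited). The gripper opens to 85 mm and grips with 20 to 120 N. Pads are 22 mm wide; open, the fingers measure 114 mm over their backs; the gripper's body (76 mm by 85 mm) begins 54 mm behind the grasp point. The pads swing forward as they close: fully open they stand 13 mm farther back than shut.
Start: joints at [1.128, 0.351, 1.652, -0, 1.139, -0.085], TCP at [192.586, 515.165, 231.29] pointing down, gripper open.
Joint ranges: [-2.75, 2.75], [-0.79, 2.1], [0.01, 2.65], [-1.57, 4.71], [0.07, 3.14], [-2.87, 2.87]. Speed limits (rad/s): [2.22, 2.22, 2.79, 3.14, 3.14, 3.14].

## Interface

Orientations are given as a rotation vector (axis times angle).
In Python, from workcell import arm gives the robot as it stands. The module is installed in compiled form; this text tells all that it offers. Calls block until the motion is done:
- arm.move_ptp(position, orientation): joint-space move of the TCP to a pose.
- arm.move_l(position, rotation=None, rate=150): straight line of the TCP; rotation=None keeps the orientation; rate is the mean speed in mm/s.
- arm.move_joints(angles): joint-space move.
- arm.gripper_to(opening, strength=None): opening from 0.0 (shut) to 1.0 (fully open); strength is the grip in N (None keeps the last); returns when the fingers have stopped.
- arm.sleep(seconds).
- arm.inverse_kinematics(position, orientation): joint angles nearest the present ones, or None.
- arm.get_obs(): the state.
- arm.grab_frame(name): name is "side" or "top" or "wrist"; returns a dict with "img" (400x640x3 uint8, red, green, blue), "fx", "fy", "cx", "cy" (pixels), "distortion" ([k1, k2, p1, p2, k3] as OpenCV has them; the pictures are not rectified), "world_from_camera" (4x4, takes a point from camera to world coordinates). Camera axes: x right, y up, looking along -z (the intrinsics and any distortion apply to the point x, -y, -z); pixel columns grow to the right and rows downward; lengths in mm; the calibration is good to about 2 mm. A picture is of the moment at which its call begins. There is no depth.
A pose or a line that the arm cannot do raises arm.MotionError and nothing moves.
- arm.job_done(): hands the job in; it is judged then, once.
The state is a dict: "time": time; "qpos": joint angles; "joint_vel": joint speeds; "joint_torque": joint torques, N m; "eef_pos": TCP position; "tcp_rot": TCP orientation; "contact_force": force on the tool from outside, world axes, zero at the start; "wrist_torque": the same for the moment, N m; "gripper_width": opening from 0.0 (shut) to 1.0 (fully open); "finger_force": force on a finger pad.
Only numpy, scipy, OpenCV 4.12 (cv2) and the standard library are available. Lean on these libraries where they do the work, as an engineer would, in place of code of your own. Each camera call takes 0.05 s, during which the arm holds its last target. There are 200 camera calls.

## Working session

There is one attempt and no reset: what is moved stays moved. The work goes in short steps, each a Python script; the robot and the scene stay as the last script left them, time stands still between calls to the robot, and variables do not carry over. Pictures are saved under pics/ and viewed, at most 10 in all, crops included, and the job is handed in when it is done.

```bash
mkdir -p pics
python3 - <<'E'
from workcell import arm
import cv2,pickle,numpy as np
d={}
for n in("side","top","wrist"):
    f=arm.grab_frame(n);d[n]=f;cv2.imwrite(f"pics/{n}0.png",f["img"][:,:,::-1])
    print(n,f["fx"],f["fy"],f["cx"],f["cy"],f["distortion"],np.round(f["world_from_camera"],3).tolist())
pickle.dump(d,open("f0.pkl","wb"))
o=arm.get_obs();print(o)
E
```

```text
side 478.1976025483952 478.1976025483952 316.77962028477197 193.86021762943466 [0.0142961 0.        0.        0.        0.       ] [[0.932, 0.264, -0.249, 151.674], [-0.363, 0.663, -0.655, -836.355], [-0.008, 0.701, 0.713, 1056.507], [0.0, 0.0, 0.0, 1.0]]
top 511.76639394529553 511.76639394529553 325.4813869118136 203.15934598560082 [-0.07451699  0.          0.          0.          0.        ] [[0.084, 0.973, -0.214, 124.465], [-0.996, 0.083, -0.013, 9.841], [0.005, 0.214, 0.977, 1704.003], [0.0, 0.0, 0.0, 1.0]]
wrist 325.50574628605165 325.50574628605165 324.548676194298 193.74001957590266 [-0.03420116  0.          0.          0.          0.        ] [[0.351, -0.893, -0.281, 120.672], [0.936, 0.335, 0.107, 541.1], [-0.001, -0.301, 0.954, 374.023], [0.0, 0.0, 0.0, 1.0]]
{'time': 0.15, 'qpos': array([ 1.12842696e+00,  3.51119704e-01,  1.65223022e+00,  2.13739676e-05,
        1.13907882e+00, -8.45669593e-02]), 'joint_vel': array([-0.00034221, -0.00060662, -0.00085988,  0.00246504,  0.00072631,
       -0.00024948]), 'joint_torque': array([ 5.91560565e-04, -5.06262445e+01, -2.91502404e+01, -1.50629894e-04,
        3.33918564e-03,  3.05905155e-05]), 'eef_pos': array([192.47554241, 514.97843311, 230.89594084]), 'tcp_rot': array([-5.59013159e-01, -3.09121680e+00,  1.25997185e-03]), 'contact_force': array([ 0.40314766, -0.5912951 ,  0.57761272]), 'wrist_torque': array([ 0.01734514, -0.01696477, -0.00821367]), 'finger_force': 0.0, 'gripper_width': 1.0023230345375354}
```

View pics/top0.png

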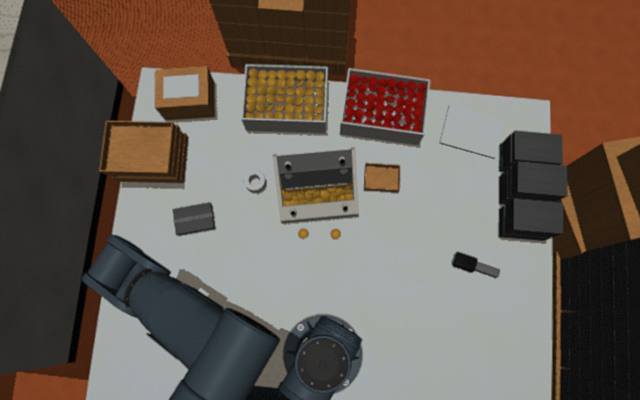

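View pics/side0.png

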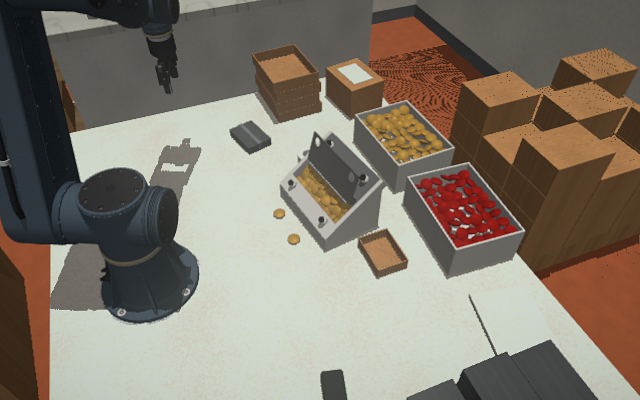

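The bin stands at about (317,185) in the top view with its front facing the robot, and at about (330,190) in the side view. The cover is roughly upright. Next I'll enlarge both.

Run:
```python
import cv2
a=cv2.imread("pics/top0.png")[140:230,265:370];b=cv2.imread("pics/side0.png")[120:255,270:400]
cv2.imwrite("pics/topc.png",cv2.resize(a,None,fx=6,fy=6,interpolation=3))
cv2.imwrite("pics/sidec.png",cv2.resize(b,None,fx=4,fy=4,interpolation=3))
```

```text
(no output)
```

View pics/topc.png

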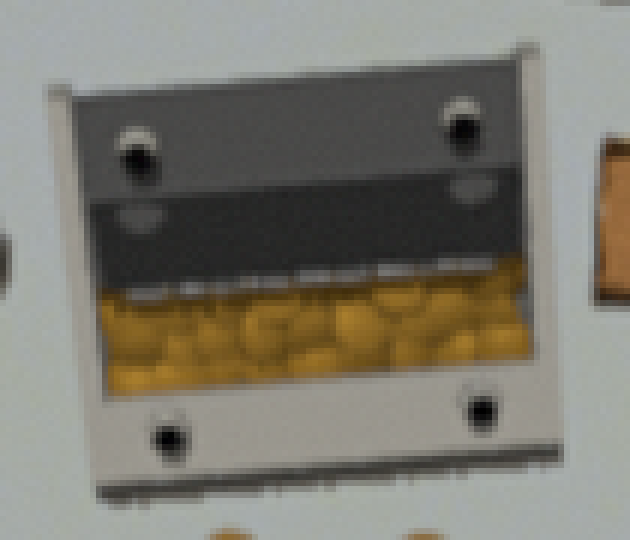

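View pics/sidec.png

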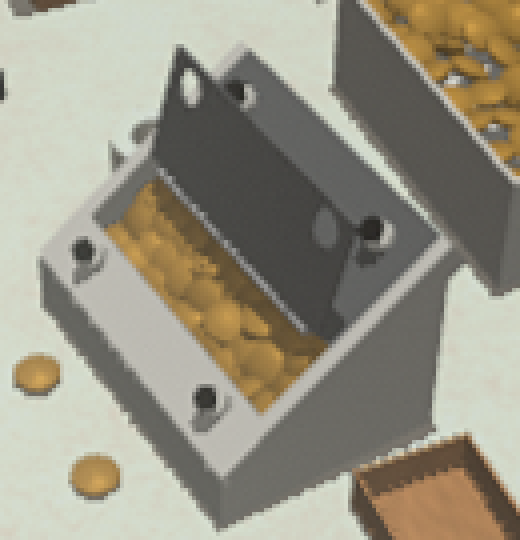

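Readings, in crop pixels. Top: heads UL (139,160), UR (463,130), LL (169,440), LR (482,412), and cover edge ends (90,203), (520,168). Side: heads (240,93), (374,229), (84,250), (205,398), and cover free corners (180,47), (352,225). I'll fit the bin pose and cover angle to these.

```bash
cat > h.py <<'E'
import numpy as np, cv2, json
from scipy.spatial.transform import Rotation as R
c,s=np.cos(np.radians(35)),np.sin(np.radians(35))
U=np.array([c,0,s]);N=np.array([-s,0,c]);Y=np.array([0,1.,0]);MID=np.array([0,0,115.])
def S(u,y,n): return MID+u*U+y*Y+n*N          # slope coords -> bin frame
def cov(th,r,y,off=0):                        # point on cover, off along exposed-when-open normal
    d=-np.cos(th)*U+np.sin(th)*N; return S(0,y,2.5)+r*d
def W(p,b): # bin->world
    return R.from_euler('z',b[2]).apply(p)+np.array([b[0],b[1],0])
def proj(f,P):
    T=np.linalg.inv(f["world_from_camera"]);q=np.atleast_2d(P)@T[:3,:3].T+T[:3,3]
    q=q*[1,-1,-1];K=np.array([[f["fx"],0,f["cx"]],[0,f["fy"],f["cy"]],[0,0,1]])
    return cv2.projectPoints(q,np.zeros(3),np.zeros(3),K,np.array(f["distortion"],float))[0][:,0]
E
cat > fit.py <<'E'
from h import *
import pickle
from scipy.optimize import least_squares
d=pickle.load(open("f0.pkl","rb"))
t=np.array([(139,160),(463,130),(169,440),(482,412),(58,92),(527,50),(97,490),(560,455),(90,203),(520,168)],float)
sd=np.array([(240,93),(374,229),(84,250),(205,398),(243,45),(447,240),(42,260),(220,475),(180,47),(352,225)],float)
t=(t+.5)/6-.5+[265,140]; sd=(sd+.5)/4-.5+[270,120]
def pts(p):
    L=[S(80,85,18.5),S(80,-85,18.5),S(-80,85,18.5),S(-80,-85,18.5),S(110,130,0),S(110,-130,0),S(-110,130,0),S(-110,-130,0),cov(p[3],100,110),cov(p[3],100,-110)]
    return W(np.array(L),p)
def res(p): return np.concatenate([(proj(d["top"],pts(p))-t),(proj(d["side"],pts(p))-sd)]).ravel()
r=least_squares(res,[550,0,0,2.2],loss='soft_l1',x_scale=[10,10,.1,.1])
print(r.x.round(3).tolist());print(r.fun.reshape(-1,2).round(1).tolist())
np.save("b.npy",r.x)
E
python3 fit.py
```

```text
[527.779, 63.535, 0.173, 2.415]
[[0.3, -0.2], [0.7, 0.2], [0.1, 0.1], [0.4, 0.2], [-1.5, 1.3], [3.3, 1.4], [-0.6, -1.0], [1.0, -2.0], [0.1, 0.2], [1.0, -0.1], [-1.1, -1.0], [-0.8, -0.6], [-0.3, -0.9], [-0.2, -0.8], [0.2, -1.7], [1.8, 1.3], [-0.5, -2.8], [0.4, 0.6], [-0.5, -0.9], [0.6, -0.1]]
```

```bash
sed -i "s/^def res.*/k=[0,1,2,3,8,9]\ndef res(p): return np.concatenate([(proj(d['top'],pts(p))-t)[k],(proj(d['side'],pts(p))-sd)[k]]).ravel()/" fit.py; python3 fit.py
cat >> h.py <<'E'
def pose(b,u,y,n,k=0): # tool along -N; k: rotation index about z
    M=np.array([U,-Y,-N]).T   # x=U,y=-Y,z=-N
    rot=R.from_euler('z',b[2])*R.from_matrix(M)*R.from_euler('z',k*np.pi/2)
    return W(S(u,y,n),b),rot.as_rotvec()
E
python3 - <<'E'
from h import *
from workcell import arm
b=np.load("b.npy");o=arm.get_obs();f=arm.grab_frame("wrist")
Rt=R.from_rotvec(o["tcp_rot"]);print("cam in tool",Rt.inv().apply(f["world_from_camera"][:3,3]-o["eef_pos"]).round(1),Rt.inv().apply(-f["world_from_camera"][:3,2]).round(3))
for k in range(4):
  for a in [(30,0,200),(50,0,4),(80,85,10),(80,-85,10)]:
    q=arm.inverse_kinematics(*pose(b,*a,k)); print(k,a,None if q is None else np.round(q,2).tolist())
print(pose(b,30,0,200)[0])
E
```

```text
[528.221, 63.278, 0.171, 2.41]
[[0.4, -0.4], [0.9, 0.1], [0.2, -0.1], [0.5, 0.1], [0.3, 0.2], [1.1, -0.0], [-0.8, -1.0], [-0.6, -0.5], [-0.1, -0.9], [-0.1, -0.8], [-0.4, -0.8], [0.6, 0.0]]
cam in tool [  76.4   -0.8 -143.2] [-0.301 -0.     0.954]
0 (30, 0, 200) [-0.08, -0.19, 2.2, 0.28, 0.55, 1.12]
0 (50, 0, 4) [-0.01, 0.33, 2.09, 0.71, 0.15, 0.72]
0 (80, 85, 10) [0.2, 0.32, 2.02, -0.08, 0.19, 1.67]
0 (80, -85, 10) [-0.18, 0.34, 1.99, 0.73, 0.3, 0.57]
1 (30, 0, 200) [-0.08, -0.19, 2.2, 0.28, 0.55, 2.69]
1 (50, 0, 4) [-0.01, 0.33, 2.09, 0.71, 0.15, 2.29]
1 (80, 85, 10) None
1 (80, -85, 10) [-0.18, 0.34, 1.99, 0.73, 0.3, 2.14]
2 (30, 0, 200) [-0.08, -0.19, 2.2, 0.28, 0.55, -2.02]
2 (50, 0, 4) [-0.01, 0.33, 2.09, 0.71, 0.15, -2.42]
2 (80, 85, 10) [0.2, 0.32, 2.02, -0.08, 0.19, -1.48]
2 (80, -85, 10) [-0.18, 0.34, 1.99, 0.73, 0.3, -2.58]
3 (30, 0, 200) [-0.08, -0.19, 2.2, 0.28, 0.55, -0.45]
3 (50, 0, 4) [-0.01, 0.33, 2.09, 0.71, 0.15, -0.85]
3 (80, 85, 10) [0.2, 0.32, 2.02, -0.08, 0.19, 0.1]
3 (80, -85, 10) [-0.18, 0.34, 1.99, 0.73, 0.3, -1.0]
[439.39361503  47.94357921 296.03770195]
```

```bash
cat >> h.py <<'E'
def poset(b,u,y,n,tilt=0,k=3):
    p,r=pose(b,u,y,n,k)
    ax=R.from_euler('z',b[2]).apply(Y)
    return p,(R.from_rotvec(ax*np.radians(tilt))*R.from_rotvec(r)).as_rotvec()
E
python3 - <<'E'
from h import *
from workcell import arm
import pickle
b=np.load("b.npy")
arm.gripper_to(0.0,40)
for t in(15,-15):
  print(t,R.from_rotvec(poset(b,0,0,0,t)[1]).apply([0,0,1]).round(2))
arm.move_ptp(*poset(b,45,0,200,0))
o=arm.get_obs();print(o["time"],o["eef_pos"],o["contact_force"],o["gripper_width"])
f=arm.grab_frame("wrist");g=arm.grab_frame("side");pickle.dump((f,g),open("f1.pkl","wb"))
cv2.imwrite("pics/w1.png",f["img"][:,:,::-1])
for n,a in dict(UL=S(80,85,18.5),UR=S(80,-85,18.5),LL=S(-80,85,18.5),LR=S(-80,-85,18.5),CL=cov(b[3],100,110),CR=cov(b[3],100,-110)).items(): print(n,proj(f,W(a,b)).round(1))
E
```

```text
15 [ 0.34  0.06 -0.94]
-15 [ 0.75  0.13 -0.64]
2.8917 [451.61594807  50.51147258 304.63215627] [-0.10985917 -0.2659801   0.05046396] -0.00010741132989086857
UL [[361.1  82. ]]
UR [[356.1 244.8]]
LL [[192.9  82.6]]
LR [[211.2 244.7]]
CL [[361.9  46.4]]
CR [[354.3 291.4]]
```

View pics/w1.png

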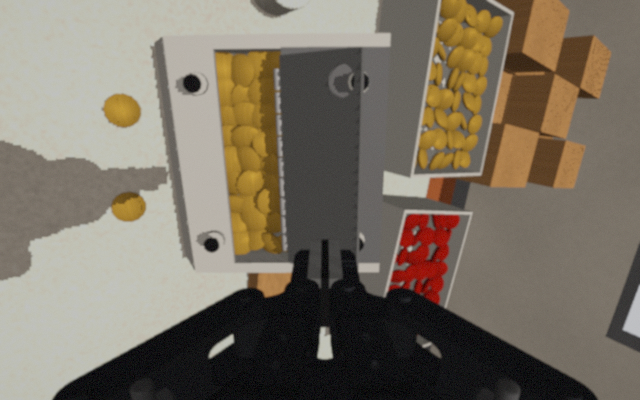

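The wrist view puts the heads at (192,83), (211,244) and (361,82), within 1 px of the fit. The cover is open, leaning back past upright. Now fold it.

Run:
```python
from h import *
from workcell import arm
b=np.load("b.npy")
nw=R.from_euler('z',b[2]).apply(N)
arm.move_ptp(*poset(b,50,0,85,15))
f0=arm.get_obs()["contact_force"]
for n in list(range(75,10,-10))+[10,8,7,6,5,4]:
    p,r=poset(b,50,0,n,15)
    arm.move_l(p,r,rate=60 if n>10 else 20)
    o=arm.get_obs();F=(o["contact_force"]-f0)
    d=R.from_euler('z',-b[2]).apply(o["eef_pos"]-[b[0],b[1],0])-MID
    print(n,round(o["time"],2),F.round(1),"n",round(F@nw,1),"act",round(d@U,1),round(d@N,1))
    if F@nw>15:break
import pickle
f=arm.grab_frame("side");cv2.imwrite("pics/s2.png",cv2.resize(f["img"][120:255,270:400,::-1],None,fx=4,fy=4,interpolation=3))
```

```text
75 3.86 [-0.6 -0.6 -0.8] n -0.3 act 50.1 75.5
65 4.17 [-0.7 -0.1 -0.6] n -0.0 act 49.7 64.7
55 4.49 [ 0.6 -1.   0.4] n 0.1 act 49.7 54.6
45 4.81 [-0.7  0.6 -0.2] n 0.2 act 49.7 44.7
35 5.12 [ 0.3 -0.5  0.8] n 0.6 act 49.7 34.7
25 5.44 [-1.4 -1.   0. ] n 0.9 act 49.7 24.6
15 5.76 [-0.2 -0.6  0.3] n 0.4 act 49.6 14.6
10 6.16 [ 0.  -0.8 -0.1] n -0.0 act 49.9 9.9
8 6.41 [-0.3  0.3 -0.2] n -0.0 act 50.0 7.9
7 6.66 [-1.  -0.2  0.6] n 1.1 act 50.0 7.0
6 6.91 [-7.6 -0.7  9.8] n 12.4 act 50.1 6.5
5 7.16 [-14.4  -3.1  19.7] n 24.5 act 50.2 6.1
```

View pics/s2.png

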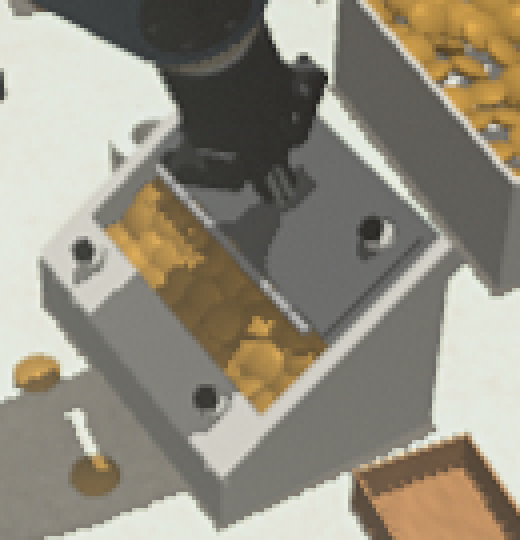

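The cover lies flat, with the right upper pin showing through its hole at (374,230). Now the pins.

Run:
```python
from h import *
from workcell import arm
b=np.load("b.npy")
nw=R.from_euler('z',b[2]).apply(N)
arm.move_l(*poset(b,50,0,60,15),rate=100)
for y in(85,-85):
    arm.move_ptp(*poset(b,80,y,60))
    arm.move_l(*poset(b,80,y,26),rate=80)
    arm.sleep(.1);f0=arm.get_obs()["contact_force"]
    for n in [21,19,17,15,13,12,11,10,9.5,9,8.5,8]:
        arm.move_l(*poset(b,80,y,n),rate=20)
        o=arm.get_obs();F=o["contact_force"]-f0
        d=R.from_euler('z',-b[2]).apply(o["eef_pos"]-[b[0],b[1],0])-MID
        print(y,n,round(o["time"],2),F.round(1),"n",round(F@nw,1),"act",(d@np.array([U,Y,N]).T).round(1))
        if F@nw>22:break
    arm.move_l(*poset(b,80,y,60),rate=100)
arm.move_l(*poset(b,20,-60,200),rate=200)
f=arm.grab_frame("wrist");g=arm.grab_frame("side")
cv2.imwrite("pics/w3.png",f["img"][:,:,::-1]);cv2.imwrite("pics/s3.png",cv2.resize(g["img"][120:255,270:400,::-1],None,fx=4,fy=4,interpolation=3))
print(arm.get_obs()["time"])
```

```text
85 21 9.43 [-0.1 -0.3  0. ] n 0.1 act [80. 85. 21.]
85 19 9.68 [ 0.5 -0.3 -0. ] n -0.3 act [80.  85.  18.9]
85 17 9.93 [ 0.2 -0.5  0.6] n 0.5 act [80.  85.  16.9]
85 15 10.18 [-0.5 -0.6 -0.5] n -0.1 act [80.  85.  14.9]
85 13 10.43 [-0.5  0.2  0.5] n 0.7 act [80.  85.  12.8]
85 12 10.68 [-1.  -0.5  1. ] n 1.4 act [79.9 85.  11.9]
85 11 10.93 [-6.7 -0.7  5.2] n 8.1 act [80.  85.  11.2]
85 10 11.18 [-18.2  -5.7  20.6] n 27.7 act [80. 85. 11.]
-85 21 13.82 [0.6 1.  0.1] n -0.4 act [ 79.9 -85.   20.9]
-85 19 14.07 [-0.2  0.7  0.6] n 0.5 act [ 79.9 -85.   18.9]
-85 17 14.32 [ 0.4 -0.2  0.7] n 0.3 act [ 80.  -85.   16.9]
-85 15 14.57 [-1.   0.9  0.5] n 0.8 act [ 80.  -85.   14.9]
-85 13 14.82 [ 0.2  0.7 -0.4] n -0.5 act [ 80.  -85.   12.8]
-85 12 15.07 [ 0.  -0.2  0.6] n 0.4 act [ 80.  -85.   11.9]
-85 11 15.32 [-1.4  1.1  1.1] n 1.6 act [ 80.  -85.   10.9]
-85 10 15.57 [-9.4 -0.3  9.5] n 13.1 act [ 80.  -85.   10.4]
-85 9.5 15.82 [-16.6  -2.3  16.5] n 23.1 act [ 80.1 -85.   10.3]
17.5
```

View pics/s3.png

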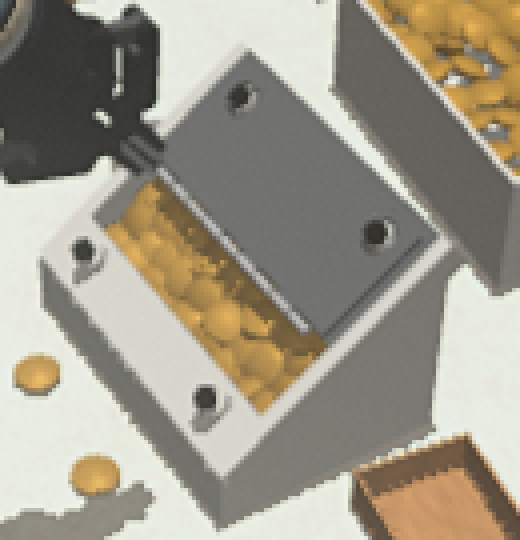

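View pics/w3.png

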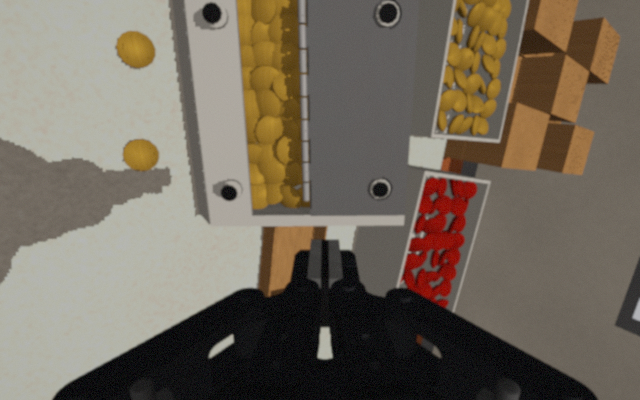

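Both pictures show the cover flat. The upper heads sit down concentric in their collars at wrist (387,13) and (380,188). The lower pins still stand with visible stems, and the sweets and tray have not moved. Both pins met a hard stop at about 23 to 28 N, well above their 6 N friction.

```bash
python3 -c "
from workcell import arm
print(arm.job_done())"
```

```text
the job is handed in; nothing more can be done
None
```

I folded the cover flat against its end stop, then pushed both upper pins to a hard stop at 23–28 N. The lower pins are still standing, nothing else on the table looked moved in the last pictures, and I handed the job in at about 17.5 s; no verdict came back.

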